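# Slide a specimen plate under the viewing bridge and light it

## Task

Push the flat orange specimen plate along the table, in under the low magnifier bridge from its open flared side, until it sits fully home and square against the stop at the back; keep it flat on the table all the way, never lifted or tipped. Then press the red lamp button on the bridge fully down with a fingertip and let it go. Leave the wash bottle, the jar and the dish alone.

Things in the scene. Friction and masses are not known exactly. Their poses are not given: they have to be found in the camera images.
- plate: the specimen plate: flat loose orange slab, 110 (its x) x 70 (y) x 15 mm thick, 0.10 to 0.20 kg, a white disc and dark beetle at the middle of its top; origin at the centre of its underside, z up. It starts on the table in front of the bridge's entrance, up to 20 degrees askew and 30 mm off the bridge's centre line. Alike end for end
- bridge: magnifier bridge, fixed on the table: black deck 50 (x) x 108 (y) mm, 20 to 28 mm above the table, lens rim 49 mm across up to 38 mm, on two white legs 50 long, 14 wide; opening 80 mm wide, 20 mm high. Origin on the table under the lens; x points from entrance to stop. With the plate home its origin lies at this origin, and 30 mm of it stands out in front of the deck
- entrance (a point): middle of the bridge's entrance, on the table at x = -45 mm of the bridge: here the two white cheeks (20 mm high, 8 mm thick) stand 100 mm apart, narrowing to 80 mm at the legs' front, x = -25 mm
- stop (a point): middle of the stop, on the table at x = +55 mm of the bridge: the near face of a white cross bar 12 mm high that, with 12 mm high side rails, closes the channel behind the deck
- lamp (a joint): travel of the red lamp button: 0 = up, 0.006 m = fully down; a spring of about 4 N at full travel brings it up again; it sits on a white lamp block, 50 x 50 x 20 mm high, on the bridge's +y side, centre at x = -25, y = +79 mm of the bridge
- lamp_top (a point): the middle of the red button's top face, 28 mm across; it is pressed straight down; it sits at x = -27, y = +83 mm of the bridge
- washbottle: loose white wash bottle with blue cap, 60 mm across, 160 mm tall; origin at the centre of its underside; to be left alone
- jar: loose glass sample jar with green lid, 56 mm across, 65 mm tall; origin at the centre of its underside; to be left alone
- dish: loose blue dish, 64 mm across, 16 mm tall; origin at the centre of its underside; to be left alone
Not all that is in view belongs to the job. What is meant by the bridge is not pink or yellow, and is the larger of those in its own colour.

How it is judged:
By the outcome, as a careful person would: the job done as asked, in the order asked, and still so for the second after the job is handed in, with the robot touching nothing.
It also fails if it takes over 72 s, if anything falls off the work surface, if the arm or the gripper's body presses on something with over 40 N, if the wrist force passes 120 N, or if a joint passes its speed limit or range.

## Robot

A 6-joint arm with a two-finger parallel gripper is mounted at the origin on the work surface. World frame = base frame: x ahead of the robot, y to its left, z up, the work surface at z = 0. Lengths are in m, angles in rad, forces in N, time in s.
With the tool pointing down it reaches from about 0.35 to 0.775 m from the base axis. Payload 5.5 kg.
Tool frame: the origin (TCP) lies midway between the tips of the shut fingers; the grasp point (between the pads) lies grip_point_offset behind it (grip_point_offset is the distance from the TCP to the grasp point, in m); z points along the fingers, y is the direction in which the jaws open and shut (so a half turn about z gives the same grasp; the last joint's range is limited). The gripper opens to 85 mm and grips with 20 to 120 N. Pads are 22 mm wide; open, the fingers measure 114 mm over their backs; the gripper's body (76 mm by 85 mm) begins 54 mm behind the grasp point. The pads swing forward as they close: fully open they stand 13 mm farther back than shut.
Start: joints at [-1.474, 0.313, 0.046, 1.304, 0, 1.431], TCP at [0.135, -0.559, 0.2] pointing down, gripper open.
Joint ranges: [-2.76, 2.76], [-0.86, 1.69], [-1.03, 1.26], [-2.2, 2.34], [-1.47, 1.5], [-3.14, 3.14]. Speed limits (rad/s): [2.57, 2.57, 3.14, 3.14, 3.14, 3.14].

## Interface

Orientations are given as a unit quaternion [w, x, y, z].
In Python, from workcell import * gives the robot as it stands.
- The arm moves only by the tool send_rows, never from a script. Its argument "series" is one flat list of numbers, 7 for each row, row after row: the shift along the tool's x, y, z in cm, then the turn, a rotation vector about the tool's x, y, z in degrees, then the opening, from 0 (shut) to 1 (fully open). A call has 1 to 10 rows; each row is the pose to reach, as a shift and turn from the pose commanded when the call began, along the tool's axes at that moment; what a row does not reach only later rows make up. A row lasts 1/12 s, in which the tool goes at most 41.7 mm and 7.16 degrees, less where a joint would pass 70% of its speed; a pose out of reach is approached as far as the arm can. A call with a gripper value outside its range is refused whole. The fingers move at their own pace and stop on an object; "newtons" is the grip in N (left out, the last holds). Time passes only in rows, so rows that repeat a pose let the fingers close. It gives the time, the measured TCP pose, the force and the opening at its end, in the units of the state.
- get_state(): the state, without advancing time (a new reading comes with each control period).
- read_camera(name): name is "scene" or "top" or "wrist"; returns the picture (384x512x3 uint8, blue, green, red); there is no depth.
- camera_info(name): a dict with "K" (3x3 intrinsics, pixels), "D" ([k1, k2, p1, p2, k3] as OpenCV has them; the pictures are not rectified), "xyz" and "attitude" of the camera in the world. Camera axes: x right, y down, z forward; pixel columns grow to the right and rows downward; lengths in m; the calibration is good to about 2 mm. A picture is of the moment at which its call begins: read the wrist's pose just before it. camera_info takes no time and is no camera call; for the wrist camera it gives the pose at the moment of the call.
- hand_in(): hands the job in, once; it reports no verdict.
Trained networks look in the newest picture that a camera, given by its name, has taken for a name from the list of things; names that differ only in an ending like _2 or _b are one class to them, and where a whole thing is asked for, a point or a joint stands for the part that bears it (a point fixed in the world has none). Each returns a list of dicts, best first, with "p" (0 to 1); they miss things now and then, are a little off and sometimes report something else, mostly with a low value. They report only what shows in the picture. A call takes as long as a camera call. They do not tell look-alikes from the thing itself.
- silhouettes(camera, label): "pixels" (384x512 bool, what is visible of it) and "box" ([left, top, width, height] in pixels, round what is visible of it).
The state is a dict: "clock": time; "joint_pos": joint angles; "qvel": joint speeds; "tau": joint torques, N m; "tcp_pos": TCP position; "orientation": TCP orientation; "wrist_force": force on the tool from outside, world axes, zero at the start; "ft_torque": the same for the moment, N m; "finger_gap": finger opening in m.
Only numpy, scipy, OpenCV 4.12 (cv2) and the standard library are available. Lean on these libraries where they do the work, as an engineer would, in place of code of your own. Each camera call takes 0.05 s, during which the arm holds its last target. There are 200 camera calls.

## Working session

There is one attempt and no reset: what is moved stays moved. The work goes in short steps, Python scripts to look and compute and a tool call to move; the robot and the scene stay as the last step left them, time stands still between calls to the robot, and variables do not carry over. Pictures are saved under pics/ and viewed, about 8 in all and at most 12, crops included, and the job is handed in when it is done.

Besides the shell and the picture viewer there is one more tool, called by a JSON object that holds its "api" and its "payload", one argument or row to a line. send_rows: Moves the arm, as the interface text tells. Its arguments: {"type":"object","properties":{"series":{"type":"array"},"newtons":{"type":"number"}},"required":["series"]}

```bash
mkdir -p pics; python3 - <<'E'
from workcell import *
import cv2
s=get_state();print(s)
a=read_camera("scene");b=read_camera("top")
cv2.imwrite("pics/s.png",a);cv2.imwrite("pics/t.png",b)
for c in("scene","top","wrist"):print(c,camera_info(c))
for c in("scene","top"):
  for l in("plate","bridge","lamp","washbottle","jar","dish"):
    print(c,l,[(round(d["p"],2),d["box"]) for d in silhouettes(c,l)])
E
```

```text
{'clock': 0.0, 'joint_pos': array([-1.47358265e+00,  3.14036763e-01,  4.49806133e-02,  1.30358679e+00,
        6.60220434e-06,  1.43120444e+00]), 'qvel': array([-0.00076091, -0.0006002 ,  0.00046038, -0.00151569, -0.00143835,
        0.00081008]), 'tau': array([ 3.87271484e-04, -4.80622923e+01,  2.98534209e+01,  1.94789824e-02,
       -8.55444841e-05,  1.10518101e-05]), 'tcp_pos': array([ 0.13483649, -0.55838978,  0.1992889 ]), 'orientation': array([-9.23031355e-04,  9.92998153e-01,  1.18126271e-01,  2.28629779e-05]), 'wrist_force': array([-0.41932278,  0.00110889,  0.70016224]), 'ft_torque': array([-0.03012774,  0.01136967, -0.00975648]), 'finger_gap': 0.08545396543998662}
scene {'K': array([[394.58688264,   0.        , 255.17952229],
       [  0.        , 394.58688264, 199.85409916],
       [  0.        ,   0.        ,   1.        ]]), 'D': array([-0.13000164,  0.        ,  0.        ,  0.        ,  0.        ]), 'xyz': array([1.12706181, 0.56968731, 0.54581581]), 'attitude': array([-0.15842021,  0.30179454,  0.82658067, -0.44786995])}
top {'K': array([[435.17473117,   0.        , 
[... 863 characters left out ...]
.6]), (0.55, [237.9, 213.8, 78.9, 54.9]), (0.52, [233.1, 133.4, 24.6, 67.3])]
scene lamp [(0.45, [295.2, 240.4, 11.6, 11.5]), (0.4, [249.0, 295.3, 16.7, 9.3])]
scene washbottle [(0.81, [230.9, 133.9, 26.1, 65.5])]
scene jar [(0.79, [289.8, 154.7, 21.9, 29.9])]
scene dish [(0.89, [356.1, 277.1, 32.3, 28.8])]
top plate [(0.82, [209.7, 233.9, 45.2, 44.0])]
top bridge [(0.85, [202.2, 161.6, 71.7, 57.5]), (0.84, [364.1, 191.9, 42.6, 38.7]), (0.65, [303.4, 104.2, 61.5, 43.9]), (0.61, [188.3, 109.6, 49.6, 31.3])]
top lamp [(0.65, [203.8, 184.0, 13.7, 14.1]), (0.47, [192.1, 132.1, 8.2, 4.2])]
top washbottle [(0.62, [302.6, 206.5, 24.6, 25.5])]
top jar [(0.66, [293.0, 267.4, 21.5, 23.2])]
top dish []
```

View pics/s.png

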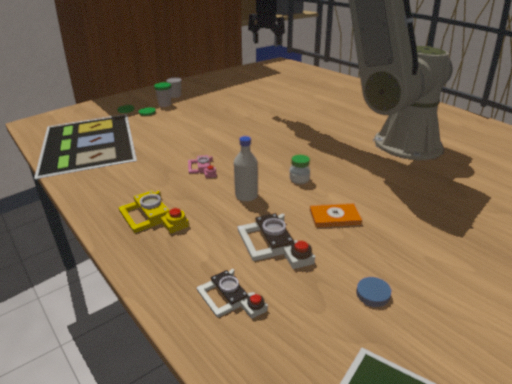

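View pics/t.png

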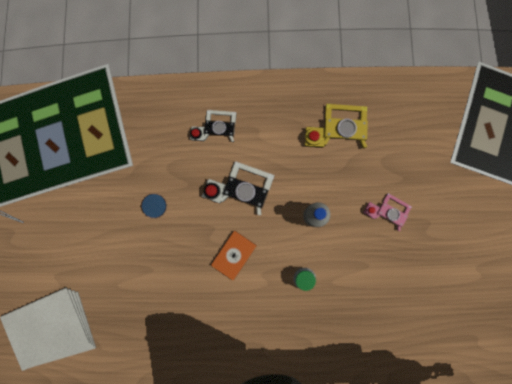

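```bash
cat > h.py <<'E'
from workcell import *
import cv2, numpy as np
from scipy.spatial.transform import Rotation as R
def cam(c):
    i=camera_info(c); q=i["attitude"]
    return i["K"],i["D"],np.array(i["xyz"]),R.from_quat([q[1],q[2],q[3],q[0]]).as_matrix()
def ground(C,uv,z):
    K,D,t,M=C
    p=cv2.undistortPoints(np.array(uv,float).reshape(-1,1,2),K,D)[:,0]
    d=np.c_[p,np.ones(len(p))]@M.T
    return t[:2]+d[:,:2]*((z-t[2])/d[:,2])[:,None]
def proj(C,P):
    K,D,t,M=C
    r,_=cv2.Rodrigues(M.T)
    return cv2.projectPoints(np.array(P,float),r,-M.T@t,K,D)[0][:,0]
def pl(C,m,z,ref=None):
    "centre, size, angle of mask's rect on plane z"
    ct=max(cv2.findContours(m.astype(np.uint8),0,1)[0],key=len)
    g=ground(C,ct[:,0],z).astype(np.float32)
    return cv2.minAreaRect(g*1000)
def B(p,pts):
    x,y,a=p;c,s=np.cos(a),np.sin(a);P=np.array(pts,float)
    return np.c_[x+c*P[:,0]-s*P[:,1],y+s*P[:,0]+c*P[:,1],P[:,2]]
E
python3 - <<'E'
from h import *
im={}
for c in("top","scene"):
    im[c]=read_camera(c);C=cam(c)
    d=silhouettes(c,"plate")[0]; print(c,"plate",pl(C,d["pixels"],.015 if c=="top" else .0075))
    for b in silhouettes(c,"lamp"):
        l,t,w,h=b["box"];print("lamp",b["p"],ground(C,[[l+w/2,t+h/2]],.025))
    for n in("washbottle","jar","dish"):
        for b in silhouettes(c,n):
            l,t,w,h=b["box"]; z={"washbottle":.16,"jar":.065,"dish":.016}[n] if c=="top" else 0
            print(n,b["p"],ground(C,[[l+w/2,t+h/2 if c=="top" else t+h-6]],z))
t=cv2.resize(im["top"][145:290,180:340],None,fx=5,fy=4.1/4.1*4.1,interpolation=3)
t=cv2.resize(im["top"][145:285,180:340],None,fx=4,fy=4,interpolation=3);cv2.imwrite("pics/t2.png",t)
C=cam("top")
print("lens rough",ground(C,[[245.5,191.5]],.036))
E
```

```text
top plate ((501.4502258300781, 108.44866180419922), (68.12403869628906, 108.27525329589844), 54.95298385620117)
lamp 0.6 [[ 0.6070638  -0.25274388]]
lamp 0.51 [[ 0.80734389 -0.10822802]]
lamp 0.37 [[0.82564737 0.20170348]]
washbottle 0.78 [[ 0.59173675 -0.09220234]]
jar 0.66 [[ 0.4423206  -0.07090048]]
dish 0.63 [[0.63444446 0.32037464]]
dish 0.44 [[0.50411855 0.11035155]]
scene plate ((499.6390075683594, 105.3635025024414), (93.83456420898438, 116.5391616821289), 54.30326843261719)
lamp 0.56 [[ 0.43302888 -0.07489842]]
lamp 0.5 [[0.66225877 0.15068268]]
washbottle 0.94 [[ 0.60768646 -0.10414048]]
jar 0.78 [[ 0.43662507 -0.06546854]]
jar 0.66 [[ 0.60670634 -0.10454919]]
dish 0.7 [[0.64404324 0.32707621]]
lens rough [[0.66388762 0.07268553]]
```

View pics/t2.png

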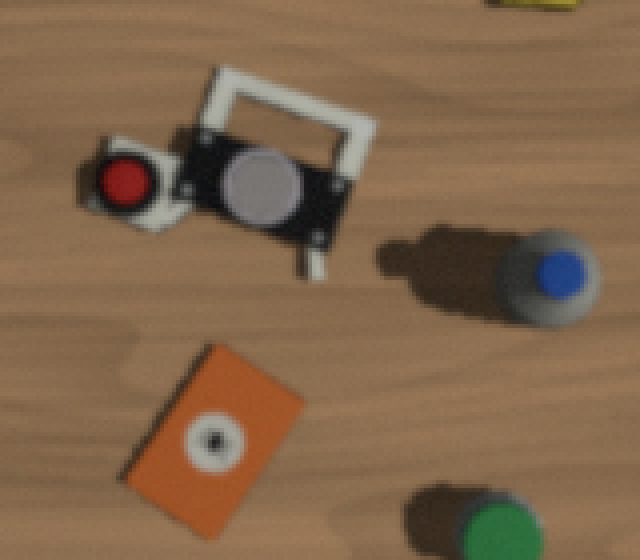

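```bash
python3 - <<'E'
from h import *
from scipy.optimize import least_squares
C=cam("top")
o=lambda u,v:(180+(u+.5)/4-.5,145+(v+.5)/4-.5)
uv=np.array([o(261,187),o(127,182),o(203,128),o(358,178),o(327,248),o(178,195)])
P=np.array([[0,0,38],[-27,83,26],[25,54,28],[25,-54,28],[-25,-54,28],[-25,54,28]])/1000
f=lambda p:(proj(C,B(p,P))-uv).ravel()
r=least_squares(f,[.66,.07,-.3],loss='soft_l1');print(r.x,np.degrees(r.x[2]),r.fun.round(1))
c=np.array([[213,345],[303,403],[213,540],[123,480]])
print(ground(C,[o(*k) for k in c],.015), ground(C,[o(215,442)],.015))
s=get_state();q=s["orientation"];print(R.from_quat([q[1],q[2],q[3],q[0]]).as_matrix().round(3))
E
```

```text
[ 0.6649691   0.07257942 -0.37191506] -21.30916318235182 [ 0.6 -0.4  0.7  0.3 -0.9 -1.4 -0.3  0.2  0.8  1.  -1.4  0. ]
[[0.56439529 0.10908351]
 [0.52570674 0.05167636]
 [0.43864826 0.11185856]
 [0.47832962 0.16949571]] [[0.50177873 0.10913969]]
[[ 0.972  0.235  0.   ]
 [ 0.235 -0.972 -0.   ]
 [-0.     0.    -1.   ]]
```

{"api": "send_rows", "payload": {
  "series": [24,-30,0,0,0,-65,1,24,-30,0,0,0,-65,1,24,-30,0,0,0,-65,1,24,-30,0,0,0,-65,1,24,-30,0,0,0,-65,1,24,-30,0,0,0,-65,1,24,-30,0,0,0,-65,1,24,-30,0,0,0,-65,1,24,-30,0,0,0,-65,1,24,-30,0,0,0,-65,1]
}}

```text
clock: 2.13
tcp_pos: [0.2986, -0.206, 0.2004]
orientation: [-0.0, 0.771, 0.637, 0.001]
wrist_force: [-1.1, 0.9, -0.2]
finger_gap: 0.0856
```

{"api": "send_rows", "payload": {
  "series": [36.7,9.3,0,0,0,-66,1,36.7,9.3,0,0,0,-66,1,36.7,9.3,0,0,0,-66,1,36.7,9.3,0,0,0,-66,1,36.7,9.3,0,0,0,-66,1,36.7,9.3,0,0,0,-66,1,36.7,9.3,0,0,0,-66,1,36.7,9.3,0,0,0,-66,1,36.7,9.3,0,0,0,-66,1,36.7,9.3,0,0,0,-66,1]
}}

```text
clock: 2.97
tcp_pos: [0.4644, 0.1354, 0.1999]
orientation: [0.001, 0.299, 0.954, 0.001]
wrist_force: [1.2, -0.5, 0.3]
finger_gap: 0.0856
```

```bash
python3 - <<'E'
from h import *
s=get_state();print(s["tcp_pos"],s["joint_pos"].round(3),s["clock"])
C=cam("wrist");w=read_camera("wrist");cv2.imwrite("pics/w1.png",w)
for d in silhouettes("wrist","plate"):print(d["p"],d["box"],pl(C,d["pixels"],.015))
for d in silhouettes("wrist","bridge"):print(d["p"],d["box"])
for d in silhouettes("wrist","lamp"):print(d["p"],d["box"])
p=[.665,.0726,-.372]
print("pred",proj(C,B(p,np.array([[0,0,38],[-27,83,26],[25,54,28],[25,-54,28],[-25,-54,28],[-25,54,28],[-45,-58,20],[-45,58,20]])/1000)).round(1).tolist())
E
```

```text
[0.4644078  0.13535949 0.19990379] [ 0.116  0.134 -0.184  1.25   0.002  0.724] 2.9667
0.98 [224.4, 146.3, 63.4, 94.4] ((499.60198974609375, 108.77814483642578), (70.89439392089844, 112.18952178955078), 54.61866760253906)
0.74 [257.9, 261.9, 95.9, 86.2] ((670.0814819335938, 78.2413330078125), (126.3819351196289, 121.37374877929688), 69.6346206665039)
0.17 [148.5, 317.2, 44.7, 50.4] ((602.2523803710938, -96.53890991210938), (56.47356414794922, 75.49244689941406), 83.62568664550781)
0.57 [256.7, 264.6, 100.8, 88.4]
0.57 [86.6, 373.3, 9.1, 10.5]
0.51 [149.3, 316.3, 45.1, 48.8]
0.48 [421.9, 372.2, 16.6, 7.7]
pred [[310.1, 323.0], [370.5, 285.2], [353.5, 324.3], [271.8, 341.1], [263.0, 310.5], [348.1, 292.5], [256.1, 294.2], [347.4, 274.7]]
```

View pics/w1.png

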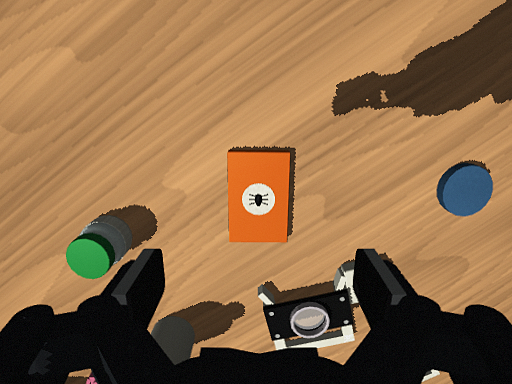

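```bash
python3 - <<'E'
import cv2
w=cv2.imread("pics/w1.png")[240:384,240:400]
cv2.imwrite("pics/w2.png",cv2.resize(w,None,fx=4,fy=4,interpolation=cv2.INTER_CUBIC))
E
```

```text
(no output)
```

View pics/w2.png

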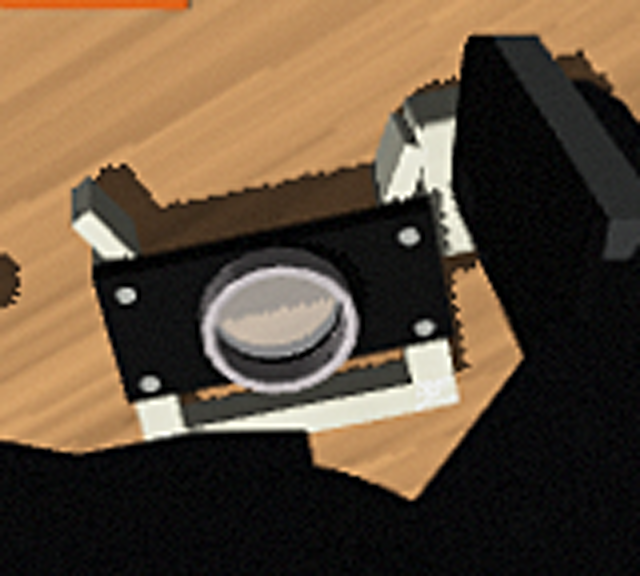

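```bash
python3 - <<'E'
from h import *
from scipy.optimize import least_squares
C=cam("wrist");T=cam("top")
o=lambda u,v:(240+(u+.5)/4-.5,240+(v+.5)/4-.5)
uv=np.array([o(280,329),o(130,402),o(457,337),o(95,262),o(433,197)])
P=np.array([[0,0,38],[25,-54,28],[25,54,28],[-25,-54,20],[-25,54,20]])/1000
r=least_squares(lambda p:(proj(C,B(p,P))-uv).ravel(),[.66,.07,-.3],loss='soft_l1')
print(r.x,np.degrees(r.x[2]),r.fun.round(1))
o=lambda u,v:(180+(u+.5)/4-.5,145+(v+.5)/4-.5)
ut=np.array([o(261,187),o(127,182)]);Pt=np.array([[0,0,38],[-27,83,26]])/1000
print((proj(T,B(r.x,Pt))-ut))
print(ground(C,[[259,199.5]],.015), ground(C,[[228.5,152],[290,152],[289,242],[230.5,242]],.015))
E
```

```text
[ 0.6594638   0.0652106  -0.39680794] -22.735420460660595 [ 0.9  0.3 -0.3 -0.1  0.   0.3 -0.  -0.  -0.5 -0.4]
[[3.54134862 1.71239475]
 [3.6529742  1.47993219]]
[[0.49831931 0.10201945]] [[0.43396372 0.10677759]
 [0.47331897 0.16180862]
 [0.56299283 0.09999887]
 [0.52220595 0.04294507]]
```

{"api": "send_rows", "payload": {
  "series": [-4.9,0,12,0,0,0,1,-4.9,0,12,0,0,0,1,-4.9,0,12,0,0,0,1,-4.9,0,12,0,0,0,1,-4.9,0,12,0,0,0,1,-4.9,0,12,0,0,0,1]
}}

```text
clock: 3.67
tcp_pos: [0.5013, 0.1007, 0.0812]
orientation: [-0.0, 0.306, 0.952, -0.0]
wrist_force: [0.2, -0.3, 1.8]
finger_gap: 0.0858
```

```bash
python3 - <<'E'
from h import *
read_camera("top")
s=get_state();print(s["tcp_pos"],s["orientation"],s["clock"])
C=cam("wrist");w=read_camera("wrist");cv2.imwrite("pics/w3.png",w)
np.savez("w3.npz",*C)
for d in silhouettes("wrist","plate"):print(d["p"],d["box"],pl(C,d["pixels"],.015))
q=s["orientation"];M=R.from_quat([q[1],q[2],q[3],q[0]]).as_matrix()
g=proj(C,s["tcp_pos"]+np.array([[0,.0427,-.013],[0,-.0427,-.013]])@M.T);print("tips",g)
E
```

```text
[0.50220224 0.10120919 0.08218256] [9.38067118e-04 3.05170842e-01 9.52297090e-01 3.59256411e-04] 3.7167
0.69 [218.5, 109.2, 96.9, 140.4] ((500.74871826171875, 108.82418823242188), (69.9636001586914, 109.24104309082031), 54.71928787231445)
tips [[340.6441027  235.82477422]
 [181.05100984 236.01097727]]
```

View pics/w3.png

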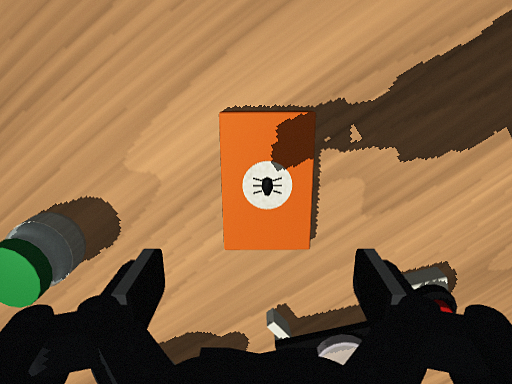

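{"api": "send_rows", "payload": {
  "series": [0.1,0.46,4,0,0,0,1,0.1,0.46,4,0,0,0,1,0.1,0.46,4,0,0,0,1,0.1,0.46,4,0,0,0,1]
}}

```text
clock: 4.15
tcp_pos: [0.5039, 0.1064, 0.0418]
orientation: [0.001, 0.304, 0.953, 0.0]
wrist_force: [-0.1, -1.1, 0.1]
finger_gap: 0.0853
```

```bash
python3 - <<'E'
from h import *
s=get_state();print(s["tcp_pos"],s["orientation"],s["clock"],s["qvel"])
E
```

```text
[0.50393403 0.10639135 0.04179789] [6.41314584e-04 3.04025286e-01 9.52663734e-01 1.56220752e-04] 4.15 [-0.00339499 -0.00685606  0.01393034 -0.00800126  0.00189169 -0.00081288]
```

{"api": "send_rows", "payload": {
  "series": [0.3,0,2.5,0,0,0,1,0.3,0,4.4,0,0,0,1,0.3,0,4.4,0,0,0,1,0.3,0,4.4,0,0,0,1,0.3,0,4.4,0,0,0,0.86,0.3,0,4.4,0,0,0,0.86,0.3,0,4.4,0,0,0,0.86],
  "newtons": 20
}}

```text
clock: 4.73
tcp_pos: [0.5024, 0.1079, -0.0023]
orientation: [0.001, 0.304, 0.953, 0.0]
wrist_force: [-0.4, -0.5, -0.8]
finger_gap: 0.0737
```

```bash
python3 - <<'E'
from h import *
s=get_state();print(s["tcp_pos"],s["orientation"],s["clock"],s["wrist_force"],s["finger_gap"])
C=cam("wrist");w=read_camera("wrist");cv2.imwrite("pics/w4.png",w)
for d in silhouettes("wrist","plate"):print(d["p"],d["box"],pl(C,d["pixels"],.015))
E
```

```text
[ 0.50242583  0.1079054  -0.00230443] [1.28254493e-03 3.04309554e-01 9.52572238e-01 4.27197329e-04] 4.7333 [-0.43851811 -0.46121208 -0.80186553] 0.07370073420215252
0.63 [188.0, 128.6, 141.9, 194.5] ((500.4287414550781, 109.08926391601562), (70.00497436523438, 110.65293884277344), 54.59999084472656)
```

View pics/w4.png

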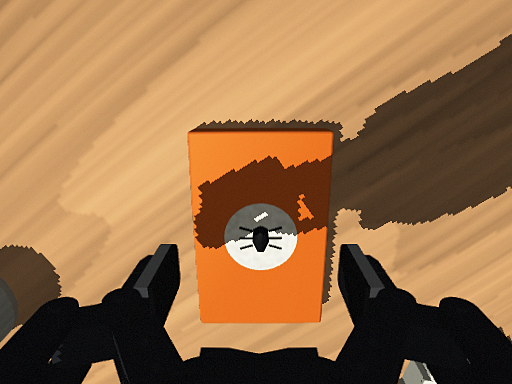

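{"api": "send_rows", "payload": {
  "series": [0,0,0,0,0,-4,0.83,0,0,0,0,0,-9,0.83,0,0,0,0,0,-13,0.83,0.15,0.65,0,0,0,-13,0.83,0.3,1.3,0,0,0,-13,0.83,0.45,2.0,0,0,0,-13,0.83,0.6,2.65,0,0,0,-13,0.83,0.6,2.65,0,0,0,-13,0.83,0.6,2.65,0,0,0,-13,0.83]
}}

```text
clock: 5.58
tcp_pos: [0.5117, 0.1335, -0.0039]
orientation: [0.0, 0.194, 0.981, -0.0]
wrist_force: [1.4, -1.0, -0.1]
finger_gap: 0.0708
```

```bash
python3 - <<'E'
from h import *
s=get_state();print(s["tcp_pos"],s["orientation"],s["clock"],s["wrist_force"],s["finger_gap"])
C=cam("wrist");w=read_camera("wrist")
for d in silhouettes("wrist","plate"):print(d["p"],d["box"],pl(C,d["pixels"],.015))
E
```

```text
[ 0.51169203  0.13353448 -0.0038913 ] [ 4.36249193e-05  1.94184015e-01  9.80965114e-01 -1.06649151e-04] 5.5833 [ 1.35431965 -0.99984407 -0.10624477] 0.07079238237189275
0.77 [138.2, 119.2, 162.3, 212.1] ((499.7799072265625, 109.1673812866211), (69.78435516357422, 111.099365234375), 54.5948371887207)
```

```bash
python3 - <<'E'
from h import *
a=read_camera("wrist");b=read_camera("scene")[150:300,230:400]
b=cv2.resize(b,(435,384),interpolation=2)
cv2.imwrite("pics/w5.png",cv2.resize(np.hstack([a,b]),(800,324)))
E
```

```text
(no output)
```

View pics/w5.png

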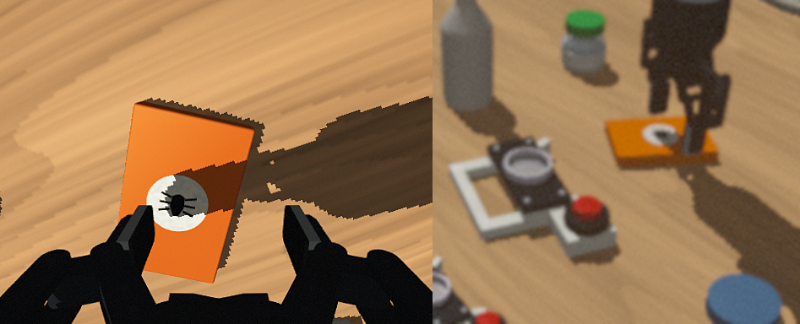

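```bash
python3 - <<'E'
from h import *
C=cam("wrist");K,D,t,M=C
s=get_state();q=s["orientation"];T=R.from_quat([q[1],q[2],q[3],q[0]]).as_matrix()
print("cam in tool",T.T@(t-s["tcp_pos"]),"axis in tool",T.T@M[:,2], s["tcp_pos"],s["wrist_force"])
p=cv2.undistortPoints(np.array([[[181.,244]],[[337.,244]]]),K,D)[:,0]
Z=s["finger_gap"]/(p[1,0]-p[0,0])
for k in p: print((T.T@(t+M@(np.r_[k,1]*Z)-s["tcp_pos"])).round(4))
import workcell;print([n for n in dir(workcell) if not n.startswith('_')]); print(globals().get("grip_point_offset"))
E
```

```text
cam in tool [ 0.07501261 -0.00129841 -0.1730689 ] axis in tool [-2.95600561e-01 -4.18602579e-04  9.55311537e-01] [ 0.51128243  0.13277636 -0.00394027] [ 0.18282487 -0.12774027  0.66745283]
[ 0.0083 -0.0365 -0.0386]
[ 0.0082  0.0342 -0.0386]
['MotionError', 'camera_info', 'get_state', 'grip_point_offset', 'hand_in', 'read_camera', 'silhouettes']
0.0187
```

{"api": "send_rows", "payload": {
  "series": [0,0,-2,0,0,0,1,3,0,-3,0,0,0,1,7,0,-3,0,0,0,0,9,0,-3,0,0,0,0,9,0,-3,0,0,0,0,9,0,-3,0,0,0,0,9,0,-3,0,0,0,0,9,0,-3,0,0,0,0,9,0,-3,0,0,0,0,9,0,-3,0,0,0,0]
}}

```text
clock: 6.62
tcp_pos: [0.4292, 0.1669, 0.0261]
orientation: [0.0, 0.195, 0.981, -0.0]
wrist_force: [-0.1, 0.0, -0.2]
finger_gap: -0.0003
```

{"api": "send_rows", "payload": {
  "series": [0,0,1,0,0,0,0,0,0,1.5,0,0,0,0,0,0,2,0,0,0,0,0,0,2.3,0,0,0,0,0,0,2.5,0,0,0,0,0,0,2.5,0,0,0,0]
}}

```text
clock: 7.12
tcp_pos: [0.428, 0.1672, 0.0007]
orientation: [-0.0, 0.195, 0.981, -0.0]
wrist_force: [0.2, -0.2, -0.7]
finger_gap: 0.0004
```

```bash
python3 - <<'E'
from h import *
s=get_state();print(s["tcp_pos"],s["orientation"],s["clock"],s["wrist_force"],s["finger_gap"])
w=read_camera("wrist")
b=read_camera("scene")[150:300,230:400]
b=cv2.resize(b,(435,384),interpolation=2)
cv2.imwrite("pics/w6.png",cv2.resize(np.hstack([w,b]),(800,324)))
C=cam("wrist")
for d in silhouettes("wrist","plate"):print(d["p"],d["box"],pl(C,d["pixels"],.015))
print(proj(C,[s["tcp_pos"]]))
E
```

```text
[0.4279834  0.16716443 0.00068383] [-4.33075104e-04  1.94537311e-01  9.80894997e-01 -2.27452335e-04] 7.1167 [ 0.21034004 -0.16375904 -0.73501351] 0.00035144296720117645
0.64 [176.0, 273.2, 89.1, 77.9] ((440.33245849609375, 123.42311096191406), (21.87433624267578, 10.586723327636719), 52.960025787353516)
[[260.48048899 226.01566056]]
```

View pics/w6.png

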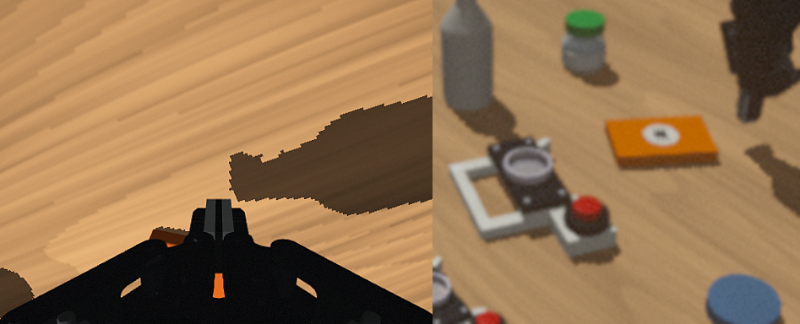

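{"api": "send_rows", "payload": {
  "series": [0,0,0.5,0,0,0,0,0,0,1,0,0,0,0,0,0,1.5,0,0,0,0]
}}

```text
clock: 7.52
tcp_pos: [0.4284, 0.1673, -0.0142]
orientation: [0.0, 0.195, 0.981, 0.0]
wrist_force: [-0.3, 0.3, 0.1]
finger_gap: 0.0001
```

{"api": "send_rows", "payload": {
  "series": [0,0,0.2,0,0,0,0,0,0,0.4,0,0,0,0]
}}

```text
clock: 7.68
tcp_pos: [0.4279, 0.1672, -0.0184]
orientation: [-0.0, 0.194, 0.981, -0.0]
wrist_force: [-0.1, -0.2, -0.2]
finger_gap: 0.0003
```

```bash
python3 - <<'E'
from h import *
s=get_state();print(s["tcp_pos"],s["clock"],s["wrist_force"],s["finger_gap"],s["joint_pos"])
w=read_camera("wrist")
b=read_camera("scene")[140:240,330:480]
print(camera_info("wrist"))
b=cv2.resize(b,(576,384),interpolation=2)
cv2.imwrite("pics/w7.png",cv2.resize(b,(480,320)))
E
```

```text
[ 0.4278696   0.16717947 -0.01843987] 7.6833 [-0.14374016 -0.22839708 -0.1595803 ] 0.00030473584677785155 [ 1.97532501e-01  2.86140595e-01 -5.84243408e-01  7.01336843e-01
 -1.24103573e-04  5.89012669e-01]
{'K': array([[329.20557162,   0.        , 258.49226196],
       [  0.        , 329.20557162, 190.97786063],
       [  0.        ,   0.        ,   1.        ]]), 'D': array([-0.08349803,  0.        ,  0.        ,  0.        ,  0.        ]), 'xyz': array([0.35824617, 0.19464682, 0.15480114]), 'attitude': array([0.12418242, 0.82211497, 0.54944599, 0.08255186])}
```

View pics/w7.png

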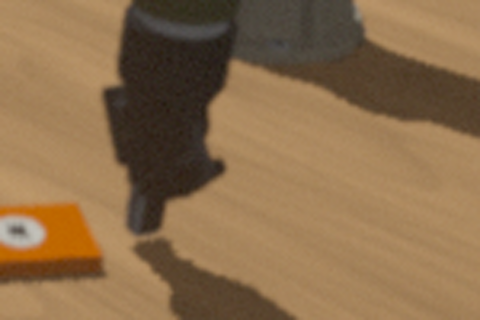

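{"api": "send_rows", "payload": {
  "series": [0,0,0.3,0,0,0,0,0,0,0.3,0,0,0,0]
}}

```text
clock: 7.95
tcp_pos: [0.4283, 0.1672, -0.0211]
orientation: [-0.0, 0.195, 0.981, -0.0]
wrist_force: [0.1, -0.1, 0.3]
finger_gap: -0.0
```

{"api": "send_rows", "payload": {
  "series": [0,0,0.3,0,0,0,0,0,0,0.3,0,0,0,0]
}}

```text
clock: 8.12
tcp_pos: [0.4282, 0.1672, -0.0242]
orientation: [-0.0, 0.195, 0.981, -0.0]
wrist_force: [0.5, -0.5, -0.8]
finger_gap: 0.0
```

{"api": "send_rows", "payload": {
  "series": [0,0,0.2,0,0,0,0,0,0,0.2,0,0,0,0]
}}

```text
clock: 8.28
tcp_pos: [0.4282, 0.1672, -0.0261]
orientation: [-0.0, 0.195, 0.981, -0.0]
wrist_force: [0.1, 0.2, 0.1]
finger_gap: 0.0003
```

{"api": "send_rows", "payload": {
  "series": [0,0,0.15,0,0,0,0,0,0,0.15,0,0,0,0]
}}

```text
clock: 8.45
tcp_pos: [0.4282, 0.1672, -0.0275]
orientation: [-0.0, 0.195, 0.981, -0.0]
wrist_force: [-0.2, -0.2, 0.7]
finger_gap: 0.0001
```

{"api": "send_rows", "payload": {
  "series": [0,0,0.15,0,0,0,0,0,0,0.15,0,0,0,0]
}}

```text
clock: 8.62
tcp_pos: [0.4282, 0.1672, -0.029]
orientation: [-0.0, 0.195, 0.981, -0.0]
wrist_force: [-0.3, 0.8, -0.1]
finger_gap: -0.0002
```

{"api": "send_rows", "payload": {
  "series": [0,0,0.15,0,0,0,0,0,0,0.15,0,0,0,0]
}}

```text
clock: 8.78
tcp_pos: [0.4282, 0.1672, -0.0306]
orientation: [-0.0, 0.195, 0.981, -0.0]
wrist_force: [-0.5, 0.1, 0.0]
finger_gap: -0.0003
```

{"api": "send_rows", "payload": {
  "series": [0,0,0.15,0,0,0,0,0,0,0.15,0,0,0,0]
}}

```text
clock: 8.95
tcp_pos: [0.4284, 0.1673, -0.0311]
orientation: [0.0, 0.194, 0.981, -0.0]
wrist_force: [-3.0, -0.3, 9.5]
finger_gap: 0.0003
```

{"api": "send_rows", "payload": {
  "series": [0,0,0.15,0,0,0,0,0,0,0.15,0,0,0,0]
}}

```text
clock: 9.12
tcp_pos: [0.4285, 0.1673, -0.0312]
orientation: [0.0, 0.194, 0.981, 0.0]
wrist_force: [-7.8, -1.3, 26.3]
finger_gap: 0.0001
```

{"api": "send_rows", "payload": {
  "series": [0,0,0.15,0,0,0,0,0,0,0.15,0,0,0,0]
}}

```text
clock: 9.28
tcp_pos: [0.4285, 0.1674, -0.0313]
orientation: [0.001, 0.194, 0.981, 0.0]
wrist_force: [-11.8, -2.9, 42.2]
finger_gap: 0.0
```

{"api": "send_rows", "payload": {
  "series": [0,0,-3.5,0,0,0,1,0,0,-5.5,0,0,0,1,-4,-1.2,-5.5,0,0,6,1,-8,-2.4,-5.5,0,0,13,1,-8.9,-2.64,-5.5,0,0,13,1,-8.9,-2.64,-5.5,0,0,13,1,-8.9,-2.64,-5.5,0,0,13,1,-8.9,-2.64,-5.5,0,0,13,1]
}}

```text
clock: 9.95
tcp_pos: [0.4988, 0.1092, 0.0195]
orientation: [-0.001, 0.304, 0.953, -0.0]
wrist_force: [-0.0, 0.8, -0.3]
finger_gap: 0.0856
```

```bash
python3 - <<'E'
from h import *
C=cam("wrist");w=read_camera("wrist")
s=get_state();print(s["tcp_pos"],s["clock"],s["wrist_force"],s["finger_gap"])
q=s["orientation"];M=R.from_quat([q[1],q[2],q[3],q[0]]).as_matrix()
print("yaw",np.degrees(np.arctan2(M[1,0],M[0,0])))
for d in silhouettes("wrist","plate"):
  r=pl(C,d["pixels"],.015);print(d["p"],d["box"],r)
  print("delta tool cm",M.T@np.r_[np.array(r[0])/1000-s["tcp_pos"][:2],0]*100)
E
```

```text
[0.49864863 0.10946471 0.01956221] 10.0 [-0.15196469 -0.34206966  0.04960354] 0.08522052411446393
yaw 144.64350970308286
0.93 [197.7, 128.9, 128.0, 175.1] ((500.14447021484375, 108.90113067626953), (70.71497344970703, 110.60874938964844), 54.631385803222656)
delta tool cm [-0.15460764  0.04059403 -0.00035969]
```

{"api": "send_rows", "payload": {
  "series": [-0.1,0.05,3,0,0,0,1,-0.1,0.05,5,0,0,0,1,-0.1,0.05,5.4,0,0,0,1,-0.1,0.05,5.4,0,0,0,0.9,-0.1,0.05,5.4,0,0,0,0.84,-0.1,0.05,5.4,0,0,0,0.83,-0.1,0.05,5.4,0,0,0,0.83]
}}

```text
clock: 10.63
tcp_pos: [0.5027, 0.1089, -0.0325]
orientation: [0.001, 0.304, 0.953, 0.0]
wrist_force: [0.1, 0.3, 0.3]
finger_gap: 0.071
```

{"api": "send_rows", "payload": {
  "series": [0,0,0,0,0,-4,0.83,0,0,0,0,0,-9,0.83,0,0,0,0,0,-13,0.83,0.15,0.65,0,0,0,-13,0.83,0.3,1.3,0,0,0,-13,0.83,0.45,2.0,0,0,0,-13,0.83,0.6,2.65,0,0,0,-13,0.83,0.6,2.65,0,0,0,-13,0.83,0.6,2.65,0,0,0,-13,0.83]
}}

```text
clock: 11.38
tcp_pos: [0.5126, 0.1349, -0.0338]
orientation: [0.0, 0.194, 0.981, 0.0]
wrist_force: [0.6, 1.6, 0.7]
finger_gap: 0.0709
```

```bash
python3 - <<'E'
from h import *
C=cam("wrist");w=read_camera("wrist");cv2.imwrite("pics/w8.png",w)
s=get_state();print(s["tcp_pos"],s["clock"],s["wrist_force"],s["finger_gap"])
q=s["orientation"];M=R.from_quat([q[1],q[2],q[3],q[0]]).as_matrix()
print("yaw",np.degrees(np.arctan2(M[1,0],M[0,0])))
for d in silhouettes("wrist","plate"):
  r=pl(C,d["pixels"],.015);print(d["p"],d["box"],r)
  print("delta tool cm",M.T@np.r_[np.array(r[0])/1000-s["tcp_pos"][:2],0]*100)
C=cam("top");read_camera("top")
for d in silhouettes("top","plate"):print(d["p"],pl(C,d["pixels"],.015))
E
```

```text
[ 0.51254528  0.13464064 -0.03378492] 11.4333 [0.49452211 1.17577365 0.78647607] 0.07098019108105622
yaw 157.6024685481827
0.92 [170.6, 128.4, 176.5, 228.4] ((506.9205627441406, 136.20184326171875), (69.44892120361328, 107.85769653320312), 67.55216979980469)
delta tool cm [ 5.79526572e-01 -6.99750559e-02 -2.47393092e-04]
0.71 ((548.9511108398438, 109.51172637939453), (65.99726867675781, 32.09994125366211), 38.44552230834961)
0.39 ((437.8012390136719, -71.22306060791016), (51.331459045410156, 53.88850021362305), 88.58329772949219)
```

{"api": "send_rows", "payload": {
  "series": [0,0,0,0,0,0,1,0,0,0,0,0,0,1,0,0,-4,0,0,0,1,0,0,-8,0,0,0,1,2,0,-12,0,0,0,1,4,0,-16,0,0,0,1,5,0,-18,0,0,0,1,5,0,-18,0,0,0,1,5,0,-18,0,0,0,1]
}}

```text
clock: 12.33
tcp_pos: [0.4666, 0.1531, 0.1479]
orientation: [0.002, 0.194, 0.981, 0.001]
wrist_force: [0.7, -0.6, -0.4]
finger_gap: 0.0853
```

```bash
python3 - <<'E'
from h import *
C=cam("wrist");w=read_camera("wrist");cv2.imwrite("pics/w9.png",w)
s=get_state();print(s["tcp_pos"],s["clock"],s["wrist_force"],s["finger_gap"])
np.savez("w9.npz",K=C[0],D=C[1],t=C[2],M=C[3])
for d in silhouettes("wrist","plate")[:1]:print(d["p"],d["box"],pl(C,d["pixels"],.015))
for d in silhouettes("wrist","bridge")[:2]:print(d["p"],d["box"])
l,t,ww,h=silhouettes("wrist","bridge")[0]["box"]
l=int(max(l-15,0));t=int(max(t-35,0));print("crop",l,t)
cv2.imwrite("pics/w9c.png",cv2.resize(w[t:t+140,l:l+190],None,fx=4,fy=4,interpolation=2))
E
```

```text
[0.46600969 0.15277888 0.14629732] 12.3833 [-0.57669751  0.1893331   0.07491845] 0.08568384719941644
0.89 [225.8, 158.3, 67.1, 106.5] ((508.40802001953125, 134.51318359375), (71.09791564941406, 112.73457336425781), 67.06837463378906)
0.62 [210.9, 305.7, 142.5, 49.4]
crop 195 270
```

View pics/w9c.png

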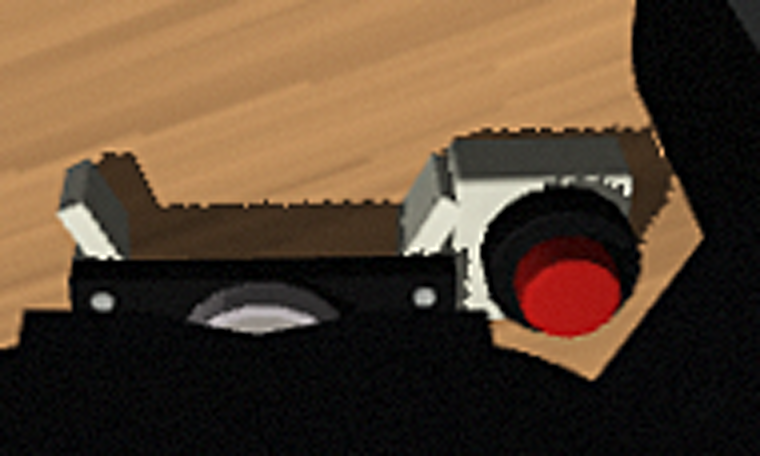

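```bash
python3 - <<'E'
from h import *
from scipy.optimize import least_squares
f=np.load("w9.npz");C=(f["K"],f["D"],f["t"],f["M"])
o=lambda u,v:(195+(u+.5)/4-.5,270+(v+.5)/4-.5)
uv=np.array([o(75,259),o(457,253),o(93,160),o(437,153),o(84,200),o(447,195),o(570,290)])
P=np.array([[-25,-54,20],[-25,54,20],[-45,-50,0],[-45,50,0],[-45,-50,20],[-45,50,20],[-27,83,0]])/1000
def F(p):
    Q=P.copy();Q[-1,2]=p[3];return (proj(C,B(p[:3],Q))-uv).ravel()
r=least_squares(F,[.66,.07,-.39,.03],loss='soft_l1')
print(r.x,np.degrees(r.x[2]),r.fun.round(1))
x,y,a=r.x[:3];u=np.array([np.cos(a),np.sin(a)]);n=np.array([-u[1],u[0]])
for c in([.5084,.1345],[.5069,.1362]):
  d=np.array(c)-[x,y];print("plate in bridge",d@u,d@n)
d=get_state()["tcp_pos"][:2]-[x,y];print("tcp in bridge",d@u,d@n)
# wood/orange pixel check of plate in same picture: disc centre
w=cv2.imread("pics/w9.png");hsv=cv2.cvtColor(w,cv2.COLOR_BGR2HSV)
m=cv2.inRange(hsv,(5,200,60),(14,255,255));n_,l,st,ce=cv2.connectedComponentsWithStats(m);k=1+st[1:,4].argmax()
print(st[k],pl(C,l==k,.015))
E
```

```text
[ 0.66422054  0.07365455 -0.37711893  0.03730891] -21.607323340238892 [ 0.   0.1 -0.1  0.3 -0.1 -0.9 -0.2 -0.3  0.2  0.4 -0.4  0.5  0.6 -0.2]
plate in bridge -0.16727687934402694 -0.000810083181308506
plate in bridge -0.16929748724654684 0.00021809175724715052
tcp in bridge -0.214112696772719 -0.0001103600258664239
[ 223  162   72  103 6014] ((508.7034912109375, 134.43978881835938), (69.45722961425781, 109.27362060546875), 67.48313903808594)
```

{"api": "send_rows", "payload": {
  "series": [3,0,2,0,0,-0.8,0.47,4.8,0,5,0,0,-0.8,0.47,4.8,0,9,0,0,-0.8,0.47,4.8,0,13,0,0,-0.8,0.47,4.8,0,16,0,0,-0.8,0.47,4.8,0,17.6,0,0,-0.8,0.47,4.8,0,17.6,0,0,-0.8,0.47,4.8,0,17.6,0,0,-0.8,0.47]
}}

```text
clock: 13.2
tcp_pos: [0.4199, 0.1705, -0.0315]
orientation: [-0.002, 0.188, 0.982, -0.001]
wrist_force: [0.1, 0.7, 0.3]
finger_gap: 0.0402
```

```bash
cat > chk.py <<'E'
from h import *
p=np.array([.6642,.0737,-.3771]);u=np.array([np.cos(p[2]),np.sin(p[2])]);n=np.array([-u[1],u[0]])
s=get_state();q=s["orientation"];M=R.from_quat([q[1],q[2],q[3],q[0]]).as_matrix()
d=s["tcp_pos"][:2]-p[:2]
print("t",s["clock"],"tcp bridge mm",(d@u*1000).round(1),(d@n*1000).round(1),"z",s["tcp_pos"][2],"yaw rel",np.degrees(np.arctan2(-M[1,0],-M[0,0])-p[2]),"F",s["wrist_force"]@np.r_[u,0],s["wrist_force"],s["finger_gap"])
for c in("wrist","top"):
  C=cam(c);w=read_camera(c);cv2.imwrite(f"pics/c_{c}_{s['clock']:.2f}.png",w)
  hsv=cv2.cvtColor(w,cv2.COLOR_BGR2HSV)
  m=cv2.inRange(hsv,(4,180,50),(15,255,255));m=cv2.morphologyEx(m,3,np.ones((3,3)))
  _,l,st,ce=cv2.connectedComponentsWithStats(m);k=1+st[1:,4].argmax()
  g=ground(C,cv2.findContours((l==k).astype(np.uint8),0,1)[0][0][:,0],.015)-p[:2]
  gb=np.c_[g@u,g@n]*1000
  print(c,st[k],"x",gb[:,0].min().round(1),gb[:,0].max().round(1),"y",gb[:,1].min().round(1),gb[:,1].max().round(1),cv2.minAreaRect(gb.astype(np.float32)))
E
python3 chk.py
```

```text
t 13.2 tcp bridge mm -262.8 0.1 z -0.03154247736651914 yaw rel -0.0595836886810919 F -0.13432574209903603 [0.14590612 0.73319137 0.25913274] 0.04018603655057512
wrist [ 203  325  112   29 2647] x -232.9 -216.1 y -27.6 25.0 ((-224.52615356445312, -1.2871646881103516), (16.835887908935547, 52.61928939819336), 0.007193861063569784)
top [205 229  38  47 830] x -219.0 -112.6 y -33.4 36.1 ((-166.07749938964844, 1.4473075866699219), (68.62820434570312, 106.35504913330078), 89.21295166015625)
```

{"api": "send_rows", "payload": {
  "series": [-1.5,0,0,0,0,0,0.47,-2.5,0,0,0,0,0,0.47,-4,0,0,0,0,0,0.47,-5.5,0,0,0,0,0,0.47,-7,0,0,0,0,0,0.47,-8.5,0,0,0,0,0,0.47,-10,0,0,0,0,0,0.47,-11,0,0,0,0,0,0.47,-11.5,0,0,0,0,0,0.47,-11.5,0,0,0,0,0,0.47]
}}

```text
clock: 14.13
tcp_pos: [0.5296, 0.1282, -0.0301]
orientation: [0.0, 0.188, 0.982, -0.0]
wrist_force: [-0.1, 0.2, -0.5]
finger_gap: 0.0399
```

```bash
python3 chk.py
```

```text
t 14.1333 tcp bridge mm -145.3 1.1 z -0.03013637560002174 yaw rel -0.09001926172689331 F -0.11651058078458568 [-0.0571507   0.17211043 -0.49030549] 0.03985580342448723
wrist [ 202  275  114   78 7423] x -141.7 -97.9 y -27.3 26.5 ((-119.75389099121094, -0.350982666015625), (53.823001861572266, 43.78024673461914), 89.85458374023438)
top [221 197  34  47 641] x -131.5 -23.7 y -34.1 36.2 ((-77.05546569824219, 1.8749198913574219), (70.13158416748047, 107.6156005859375), 88.75865173339844)
```

{"api": "send_rows", "payload": {
  "series": [-1,-0.1,0,0,0,0,0.47,-2,-0.1,0,0,0,0,0.47,-3,-0.1,0,0,0,0,0.47,-4,-0.1,0,0,0,0,0.47,-5,-0.1,0,0,0,0,0.47,-6,-0.1,0,0,0,0,0.47,-6.6,-0.1,0,0,0,0,0.47,-6.6,-0.1,0,0,0,0,0.47,-6.6,-0.1,0,0,0,0,0.47]
}}

```text
clock: 14.98
tcp_pos: [0.59, 0.1032, -0.0299]
orientation: [0.0, 0.188, 0.982, -0.0]
wrist_force: [-1.0, -0.3, -0.4]
finger_gap: 0.04
```

```bash
python3 chk.py
```

```text
t 14.9833 tcp bridge mm -79.8 0.1 z -0.029945729988405008 yaw rel -0.059252291616878124 F -0.8053514261544108 [-0.98292751 -0.29468892 -0.38383345] 0.0400253691724766
wrist [ 202  277  114   77 7253] x -75.1 -31.7 y -28.3 25.6 ((-53.37617492675781, -1.3556194305419922), (53.8983154296875, 43.444522857666016), 89.8809585571289)
top [237 174  27  13 143] x 26.1 41.5 y -34.1 35.0 ((33.928714752197266, 0.4271965026855469), (15.203076362609863, 69.18856048583984), 0.5392215251922607)
```

{"api": "send_rows", "payload": {
  "series": [-0.4,0,0,0,0,0,0.47,-0.8,0,0,0,0,0,0.47,-1.0,0,0,0,0,0,0.47,-1.0,0,0,0,0,0,0.47]
}}

```text
clock: 15.42
tcp_pos: [0.5993, 0.0997, -0.0298]
orientation: [0.0, 0.188, 0.982, -0.0]
wrist_force: [-0.3, -0.2, 0.5]
finger_gap: 0.0402
```

{"api": "send_rows", "payload": {
  "series": [-0.1,0,0,0,0,0,0.47,-0.2,0,0,0,0,0,0.47,-0.2,0,0,0,0,0,0.47]
}}

```text
clock: 15.67
tcp_pos: [0.6005, 0.0991, -0.0298]
orientation: [-0.0, 0.188, 0.982, -0.0]
wrist_force: [-1.4, 0.4, 0.2]
finger_gap: 0.0401
```

```bash
python3 chk.py
```

```text
t 15.6667 tcp bridge mm -68.6 0.2 z -0.029836899912250102 yaw rel -0.022671612351973822 F -1.4372122022992475 [-1.36800772  0.44897897  0.22372213] 0.04012076497279767
wrist [ 202  273  114   79 7527] x -65.8 -21.5 y -28.2 25.7 ((-43.62938690185547, -1.2519779205322266), (53.94053649902344, 44.247047424316406), 89.91694641113281)
top [238 170  27  17 232] x 26.7 50.6 y -33.9 35.3 ((38.759193420410156, 0.7134971618652344), (69.10504913330078, 23.817657470703125), 89.756103515625)
```

{"api": "send_rows", "payload": {
  "series": [-0.1,0,0,0,0,0,0.47,-0.15,0,0,0,0,0,0.47,-0.15,0,0,0,0,0,0.47]
}}

```text
clock: 16.02
tcp_pos: [0.6021, 0.0985, -0.0298]
orientation: [0.0, 0.188, 0.982, -0.0]
wrist_force: [-0.6, 0.5, 1.0]
finger_gap: 0.04
```

{"api": "send_rows", "payload": {
  "series": [-0.1,0,0,0,0,0,0.47,-0.15,0,0,0,0,0,0.47,-0.15,0,0,0,0,0,0.47]
}}

```text
clock: 16.27
tcp_pos: [0.603, 0.0981, -0.0299]
orientation: [-0.0, 0.188, 0.982, 0.0]
wrist_force: [-2.7, 0.3, 1.2]
finger_gap: 0.0403
```

{"api": "send_rows", "payload": {
  "series": [-0.1,0,0,0,0,0,0.47,-0.1,0,0,0,0,0,0.47]
}}

```text
clock: 16.43
tcp_pos: [0.6029, 0.0981, -0.03]
orientation: [-0.001, 0.187, 0.982, 0.0]
wrist_force: [-4.8, 1.6, 3.1]
finger_gap: 0.0398
```

{"api": "send_rows", "payload": {
  "series": [-0.1,0,0,0,0,0,0.47,-0.1,0,0,0,0,0,0.47]
}}

```text
clock: 16.6
tcp_pos: [0.6028, 0.0981, -0.0301]
orientation: [-0.002, 0.187, 0.982, 0.0]
wrist_force: [-6.9, 3.2, 4.2]
finger_gap: 0.0401
```

```bash
python3 chk.py
```

```text
t 16.6 tcp bridge mm -66.0 0.1 z -0.0300711946518913 yaw rel 0.013603260860106674 F -7.609729580542428 [-6.93508119  3.15548833  4.18443548] 0.040074665777059405
wrist [ 202  273  114   77 7468] x -63.2 -20.4 y -28.2 25.6 ((-41.79414749145508, -1.355886459350586), (42.747188568115234, 53.79039764404297), 0.10495361685752869)
top [238 170  27  17 230] x 26.7 51.5 y -33.5 34.6 ((39.12872314453125, 0.5739860534667969), (68.16002655029297, 24.71994400024414), 89.92377471923828)
```

{"api": "send_rows", "payload": {
  "series": [-0.1,0,0,0,0,0,0.47,-0.3,0,0,0,0,0,0.47,-0.3,0,0,0,0,0,0.47]
}}

```text
clock: 16.95
tcp_pos: [0.6027, 0.098, -0.0304]
orientation: [-0.005, 0.187, 0.982, 0.001]
wrist_force: [-13.0, 5.8, 10.3]
finger_gap: 0.0399
```

{"api": "send_rows", "payload": {
  "series": [1,0,0,0,0,0,0.47,3,0,0,0,0,0,0.47,4,0,0,0,0,0,0.47,5,0,-2,0,0,0,0.47,7,0,-6,0,0,0,0,9,0,-10,0,0,0,0,11,0,-14,0,0,0,0,12,0,-16,0,0,0,0,12,0,-16,0,0,0,0,12,0,-16,0,0,0,0]
}}

```text
clock: 17.78
tcp_pos: [0.4982, 0.1409, 0.1327]
orientation: [0.003, 0.187, 0.982, 0.001]
wrist_force: [-1.1, -1.1, -1.1]
finger_gap: 0.0001
```

```bash
python3 chk.py; python3 - <<'E'
from h import *
C=cam("wrist")
w=read_camera("wrist");t=read_camera("top")[145:225,190:290]
hsv=cv2.cvtColor(w,cv2.COLOR_BGR2HSV)
m=cv2.inRange(hsv,(0,190,60),(3,255,255))|cv2.inRange(hsv,(175,190,60),(180,255,255))
_,l,st,ce=cv2.connectedComponentsWithStats(m);i=st[1:,4].argsort()[::-1][:2]+1
for k in i:print(st[k],ce[k],ground(C,[ce[k]],.037))
print("pred",proj(C,[[.6697,.1608,.037]]))
cv2.imwrite("pics/w10.png",np.hstack([cv2.resize(w[150:384,150:450],(480,374)),cv2.resize(t,(320,256),interpolation=2).repeat(1,0) if 0 else cv2.copyMakeBorder(cv2.resize(t,(320,256),interpolation=2),0,118,0,0,0)]))
E
```

```text
t 17.7833 tcp bridge mm -179.1 1.3 z 0.13268454937409288 yaw rel 0.02306988181823782 F -0.6242559304166617 [-1.11842014 -1.12860097 -1.13553822] 0.00011505966188501263
[350 329   6   9  31] [352.48387097 332.77419355] [[0.67854688 0.16913601]]
[  0 376   1   3   3] [  0. 377.] [[ 0.603965   -0.22739916]]
pred [[342.17341063 328.91324084]]Traceback (most recent call last):
  File "chk.py", line 10, in <module>
    _,l,st,ce=cv2.connectedComponentsWithStats(m);k=1+st[1:,4].argmax()
                                                      ~~~~~~~~~~~~~~~^^
ValueError: attempt to get argmax of an empty sequence
```

View pics/w10.png

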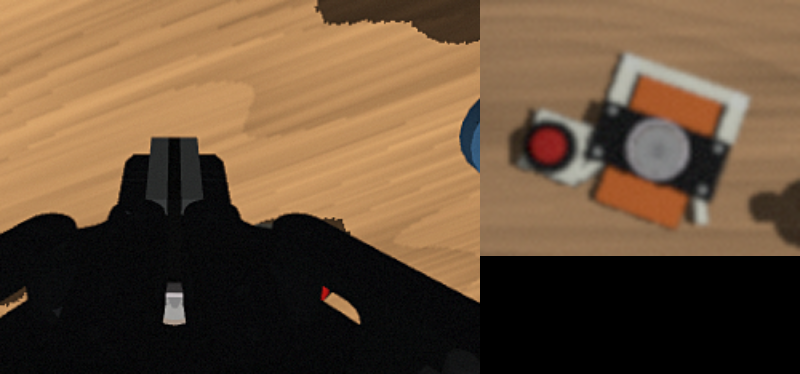

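{"api": "send_rows", "payload": {
  "series": [-3,1.6,0,0,0,0,0,-6,3.2,0,0,0,0,0,-9,4.9,0,0,0,0,0,-12,6.5,0,0,0,0,0,-15.2,8.2,2,0,0,0,0,-15.2,8.2,6,0,0,0,0,-15.2,8.2,10,0,0,0,0,-15.2,8.2,10,0,0,0,0,-15.2,8.2,10,0,0,0,0]
}}

```text
clock: 18.68
tcp_pos: [0.6641, 0.1597, 0.0253]
orientation: [-0.005, 0.188, 0.982, -0.002]
wrist_force: [-0.4, -1.2, 1.0]
finger_gap: -0.0001
```

```bash
python3 - <<'E'
from h import *
T=cam("top");t=read_camera("top");s=get_state();print(s["tcp_pos"],s["clock"])
q=s["orientation"];M=R.from_quat([q[1],q[2],q[3],q[0]]).as_matrix()
print("move cm",M.T@(np.array([.6697,.1608,.006])-s["tcp_pos"])*100,"tip z",s["tcp_pos"][2]+.031)
for d in silhouettes("top","plate")[:1]:print(d["p"],d["box"])
# button from the earlier unobstructed top pic
t0=cv2.imread("pics/t.png");hsv=cv2.cvtColor(t0[170:215,190:230],cv2.COLOR_BGR2HSV)
m=cv2.inRange(hsv,(0,170,90),(5,255,255))|cv2.inRange(hsv,(174,170,90),(180,255,255));mo=cv2.moments(m)
c=[190+mo["m10"]/mo["m00"],170+mo["m01"]/mo["m00"]];print("button top-cam",c,mo["m00"]/255,ground(T,[c],.037))
E
```

```text
[0.66672161 0.16010582 0.02881962] 18.7333
move cm [-0.25901583  0.17912128  2.28072408] tip z 0.0598196170715025
0.55 [225.9, 171.6, 36.8, 44.3]
button top-cam [211.0, 190.17441860465115] 86.0 [[0.66962596 0.1609938 ]]
```

{"api": "send_rows", "payload": {
  "series": [-0.2,0.1,1,0,0,0,0,-0.2,0.1,1.8,0,0,0,0,-0.2,0.1,1.8,0,0,0,0,-0.2,0.1,1.8,0,0,0,0]
}}

```text
clock: 19.12
tcp_pos: [0.67, 0.1608, 0.0125]
orientation: [0.0, 0.188, 0.982, -0.0]
wrist_force: [0.6, -0.2, -0.5]
finger_gap: -0.0001
```

{"api": "send_rows", "payload": {
  "series": [0,0,0.3,0,0,0,0,0,0,0.5,0,0,0,0,0,0,0.5,0,0,0,0]
}}

```text
clock: 19.37
tcp_pos: [0.6708, 0.1609, 0.0076]
orientation: [0.001, 0.188, 0.982, 0.0]
wrist_force: [0.8, -0.4, 1.4]
finger_gap: -0.0002
```

Position is good; go on down in small steps.

{"api": "send_rows", "payload": {
  "series": [0.1,0,0.2,0,0,0,0,0.1,0,0.4,0,0,0,0,0.1,0,0.4,0,0,0,0]
}}

```text
clock: 19.62
tcp_pos: [0.6706, 0.161, 0.0049]
orientation: [0.002, 0.188, 0.982, 0.0]
wrist_force: [0.8, -0.9, 7.6]
finger_gap: 0.0
```

{"api": "send_rows", "payload": {
  "series": [0,0,0.2,0,0,0,0,0,0,0.3,0,0,0,0,0,0,0.3,0,0,0,0]
}}

```text
clock: 19.87
tcp_pos: [0.6708, 0.1611, 0.0047]
orientation: [0.002, 0.188, 0.982, 0.0]
wrist_force: [-5.3, -1.7, 21.2]
finger_gap: -0.0001
```

{"api": "send_rows", "payload": {
  "series": [0,0,-0.45,0,0,0,0,0,0,-0.5,0,0,0,0,0,0,-0.5,0,0,0,0]
}}

```text
clock: 20.12
tcp_pos: [0.6705, 0.1611, 0.0062]
orientation: [0.001, 0.188, 0.982, 0.0]
wrist_force: [2.7, -0.7, 2.9]
finger_gap: -0.0
```

```bash
cat > f.py <<'E'
from h import *
F=[];Z=[]
for i in range(8):
    read_camera("scene");s=get_state();F.append(s["wrist_force"]);Z.append(s["tcp_pos"][2])
print(np.mean(F,0),np.std(F,0),np.mean(Z),Z[-1],s["clock"])
E
python3 f.py
```

```text
[ 2.89952169 -0.39006141  3.81177094] [0.69727418 0.28855669 0.53568879] 0.005206621158453745 0.005031206530442908 20.5167
```

{"api": "send_rows", "payload": {
  "series": [0,0,-0.15,0,0,0,0,0,0,-0.15,0,0,0,0]
}}

```text
clock: 20.68
tcp_pos: [0.669, 0.1612, 0.0066]
orientation: [-0.0, 0.188, 0.982, -0.0]
wrist_force: [1.8, -0.2, 2.6]
finger_gap: 0.0003
```

```bash
python3 f.py
```

```text
[ 1.42915062 -0.0888256   3.00525977] [0.54977016 0.73486047 0.39509007] 0.006517682804592882 0.006521517643365969 21.0833
```

{"api": "send_rows", "payload": {
  "series": [0,0,-0.15,0,0,0,0,0,0,-0.15,0,0,0,0]
}}

```text
clock: 21.25
tcp_pos: [0.6689, 0.1612, 0.0082]
orientation: [-0.0, 0.188, 0.982, -0.0]
wrist_force: [0.6, 0.1, 2.5]
finger_gap: 0.0007
```

```bash
python3 f.py
```

```text
[0.69663603 0.50417521 2.32959129] [0.46890572 0.24596279 0.31661072] 0.007979785085867688 0.007970375323668066 21.65
```

{"api": "send_rows", "payload": {
  "series": [0,0,-1,0,0,0,0,0,0,-3,0,0,0,0,0,0,-6,0,0,0,0,3,0,-9,0,0,0,0,7,0,-12,0,0,0,0,11,0,-14,0,0,0,0,15,0,-14,0,0,0,0,18,0,-14,0,0,0,0,18,0,-14,0,0,0,0,18,0,-14,0,0,0,0]
}}

```text
clock: 22.48
tcp_pos: [0.4995, 0.2281, 0.1489]
orientation: [-0.0, 0.186, 0.982, -0.0]
wrist_force: [1.6, 0.1, 0.5]
finger_gap: -0.0
```

```bash
python3 - <<'E'
from h import *
p=np.array([.6642,.0737,-.3771]);u=np.array([np.cos(p[2]),np.sin(p[2])]);n=np.array([-u[1],u[0]])
C=cam("top");w=read_camera("top");s=get_state();print(s["tcp_pos"],s["clock"],s["wrist_force"])
hsv=cv2.cvtColor(w,cv2.COLOR_BGR2HSV)
m=cv2.inRange(hsv,(4,170,50),(15,255,255));m[:150]=0;m[230:]=0
_,l,st,ce=cv2.connectedComponentsWithStats(m)
for k in range(1,len(st)):
  if st[k,4]>40:
    g=ground(C,cv2.findContours((l==k).astype(np.uint8),0,1)[0][0][:,0],.015)-p[:2];gb=(np.c_[g@u,g@n]*1000).astype(np.float32)
    print(st[k],gb.min(0),gb.max(0),cv2.minAreaRect(gb))
for nme,z in(("washbottle",.16),("jar",.065),("dish",.016)):
  for d in silhouettes("top",nme)[:2]:
    b=d["box"];print(nme,d["p"],ground(C,[[b[0]+b[2]/2,b[1]+b[3]/2]],z))
cv2.imwrite("pics/end.png",cv2.resize(w[140:300,170:340],None,fx=4,fy=4,interpolation=2))
E
```

```text
[0.50139683 0.22779327 0.14880884] 22.5333 [ 0.62994529  0.49478814 -0.14735224]
[237 170  28  18 258] [ 25.173168 -34.397537] [51.493633 35.56665 ] ((38.33421325683594, 0.5845947265625), (26.319196701049805, 69.9634017944336), 0.002752236556261778)
[226 197  29  19 308] [-54.508095 -34.700817] [-23.666176  36.386745] ((-39.17974090576172, 0.8522300720214844), (30.700572967529297, 71.23818969726562), 0.4939182698726654)
washbottle 0.63 [[ 0.59038713 -0.09227376]]
washbottle 0.31 [[0.62770444 0.27521886]]
jar 0.79 [[ 0.4444513  -0.07401997]]
dish 0.96 [[0.63291759 0.31728351]]
```

```bash
python3 -c "
from workcell import *
print(hand_in())"
```

```text
the job is handed in; nothing more can be done
None
```

I pushed the plate home under the larger black bridge, pressed the lamp button fully down, released it and handed the job in at about 22.5 s.

**Pushing the plate:** I first turned and centred the plate between loosely set fingers. I then pushed it flat from behind with two fingertips until it stopped firmly, at about 14 N. The last top-camera measurement puts its rear edge at x ≈ -55 mm of the bridge, as expected when home. It is within about 0.5° of square and about 1 mm of centre.

**Pressing the lamp:** I pressed with the shut fingertips until the button stopped firmly, at 21 N. On release the force fell from about 3.8 N to 2.3 N over 2.8 mm, which fits the 4 N spring and so full travel. I have no direct reading of the button springing back up, but the arm was well clear afterwards.

**Other objects:** the wash bottle, jar and dish measured within about 4 mm of where they started, which is about as close as the camera measurements repeat.

**What went wrong or disagreed:**
- **Fingertip height:** the fingertips sat about 31 mm higher than the reported TCP. My first attempt to cage the plate therefore passed over it without touching it. I measured the difference by touching the table, which reached 42 N at the fingertips, and corrected for it.
- **Plate front edge:** the top camera put it about 3 mm short of the stop, at 51.5 mm instead of 55. It also measured the plate 2–4 mm too short in the open, so I relied on the rear edge and the firm contact.
- **Last picture:** the final close-up could not be viewed because the picture limit was reached, so the end check is by numbers only.

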